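# Load the test rack in reverse order

### The job

Move the four small vessels (two bottles, two pots) from the wooden rack into the empty white rack, one to each place but in reverse order: the one standing farthest left in the wooden rack goes to the farthest right place of the white rack, the second from the left to the second from the right, and so on, so that the last sample taken is tested first. Stand each upright in the middle of its place, and leave all four there.

Things in the scene. Friction and masses are not known exactly. Their poses are not given: they have to be found in the camera images.
- brown_bottle_center (a point): small brown glass bottle with a black ribbed screw cap, round, 36 mm diameter (grasp the body), 67 mm tall, cap from 55 mm up. Loose, about 50 g, standing upright. The point is its centre, 33.5 mm above its underside; z is its upright axis.
- white_bottle_center (a point): small white plastic bottle with a white ribbed screw cap, round, 38 mm diameter (grasp the body), 71 mm tall, cap from 59 mm up. Loose, about 50 g, standing upright. The point is its centre, 35.5 mm above its underside; z is its upright axis.
- low_pot_center (a point): low white sample pot with a blue snap lid, round, wall 46 mm and lid 50 mm diameter, 44 mm tall; the lid is the top 8 mm. Loose, about 50 g, standing upright. The point is its centre, 22.0 mm above its underside; z is its upright axis.
- tall_pot_center (a point): taller all-white sample pot with a white snap lid, round, wall 50 mm and lid 54 mm diameter, 57 mm tall; the lid is the top 8 mm. Loose, about 50 g, standing upright. The point is its centre, 28.5 mm above its underside; z is its upright axis.
- test_rack: the empty destination: white plastic rack with aluminium ribs, 78 mm deep (its x), 316 mm long (its y), fixed. Origin: centre of the underside, on the worktop. Its deck is 18 mm above the origin. Four places in a row along its y axis, centred at x = 0, y = +114, +38, -38 and -114 mm (+y is its left end as the robot sees it), each marked by a thin grey circle and bounded to left and right by ribs 6 mm high and 4 mm thick, 72 mm apart; front and back are open.
- intake_rack: the full rack: light wooden rack of the same size and shape, fixed; origin, axes, deck height and the four places as for the test rack. In each place lies a black seat, on which one vessel stands.
- seat_brown_bottle: black rubber disc, 58 mm diameter, 3 mm thick, fixed on the wooden rack's deck; the small brown glass bottle stands on it at the start, so it shows which place in the row that vessel had. Origin: centre of its underside, 18 mm above the worktop.
- seat_white_bottle: black rubber disc, 58 mm diameter, 3 mm thick, fixed on the wooden rack's deck; the small white plastic bottle stands on it at the start, so it shows which place in the row that vessel had. Origin: centre of its underside, 18 mm above the worktop.
- seat_low_pot: black rubber disc, 58 mm diameter, 3 mm thick, fixed on the wooden rack's deck; the low white sample pot stands on it at the start, so it shows which place in the row that vessel had. Origin: centre of its underside, 18 mm above the worktop.
- seat_tall_pot: black rubber disc, 58 mm diameter, 3 mm thick, fixed on the wooden rack's deck; the taller all-white sample pot stands on it at the start, so it shows which place in the row that vessel had. Origin: centre of its underside, 18 mm above the worktop.
There are look-alikes about, which are no part of the job. What is shaped like the part that bears white_bottle_center but purple is not meant.

How it is judged:
At the end, for the whole second after the job is handed in: Each vessel stands upright (within 7 degrees) on the deck of the white rack (height within 5 mm), its axis within 15 mm of the middle of its place along and across the rack, and the order from left to right is the reverse of that in the wooden rack at the start; all are released (x of brown_bottle_center in the frame of test_rack between -0.015 and 0.015 m and z of brown_bottle_center in the frame of test_rack between 0.0465 and 0.0565 m and angle between each of brown_bottle_center, white_bottle_center, low_pot_center, tall_pot_center's own z axis and vertical below 0.12 rad and ((y of brown_bottle_center in the frame of test_rack between -0.129 and -0.099 m and y of seat_brown_bottle in the frame of intake_rack between 0.094 and 0.134 m) or (y of brown_bottle_center in the frame of test_rack between -0.053 and -0.023 m and y of seat_brown_bottle in the frame of intake_rack between 0.018 and 0.058 m) or (y of brown_bottle_center in the frame of test_rack between 0.023 and 0.053 m and y of seat_brown_bottle in the frame of intake_rack between -0.058 and -0.018 m) or (y of brown_bottle_center in the frame of test_rack between 0.099 and 0.129 m and y of seat_brown_bottle in the frame of intake_rack between -0.134 and -0.094 m)) and x of white_bottle_center in the frame of test_rack between -0.015 and 0.015 m and z of white_bottle_center in the frame of test_rack between 0.0485 and 0.0585 m and ((y of white_bottle_center in the frame of test_rack between -0.129 and -0.099 m and y of seat_white_bottle in the frame of intake_rack between 0.094 and 0.134 m) or (y of white_bottle_center in the frame of test_rack between -0.053 and -0.023 m and y of seat_white_bottle in the frame of intake_rack between 0.018 and 0.058 m) or (y of white_bottle_center in the frame of test_rack between 0.023 and 0.053 m and y of seat_white_bottle in the frame of intake_rack between -0.058 and -0.018 m) or (y of white_bottle_center in the frame of test_rack between 0.099 and 0.129 m and y of seat_white_bottle in the frame of intake_rack between -0.134 and -0.094 m)) and x of low_pot_center in the frame of test_rack between -0.015 and 0.015 m and z of low_pot_center in the frame of test_rack between 0.035 and 0.045 m and ((y of low_pot_center in the frame of test_rack between -0.129 and -0.099 m and y of seat_low_pot in the frame of intake_rack between 0.094 and 0.134 m) or (y of low_pot_center in the frame of test_rack between -0.053 and -0.023 m and y of seat_low_pot in the frame of intake_rack between 0.018 and 0.058 m) or (y of low_pot_center in the frame of test_rack between 0.023 and 0.053 m and y of seat_low_pot in the frame of intake_rack between -0.058 and -0.018 m) or (y of low_pot_center in the frame of test_rack between 0.099 and 0.129 m and y of seat_low_pot in the frame of intake_rack between -0.134 and -0.094 m)) and x of tall_pot_center in the frame of test_rack between -0.015 and 0.015 m and z of tall_pot_center in the frame of test_rack between 0.0415 and 0.0515 m and ((y of tall_pot_center in the frame of test_rack between -0.129 and -0.099 m and y of seat_tall_pot in the frame of intake_rack between 0.094 and 0.134 m) or (y of tall_pot_center in the frame of test_rack between -0.053 and -0.023 m and y of seat_tall_pot in the frame of intake_rack between 0.018 and 0.058 m) or (y of tall_pot_center in the frame of test_rack between 0.023 and 0.053 m and y of seat_tall_pot in the frame of intake_rack between -0.058 and -0.018 m) or (y of tall_pot_center in the frame of test_rack between 0.099 and 0.129 m and y of seat_tall_pot in the frame of intake_rack between -0.134 and -0.094 m))); the robot touches nothing.
It also fails if it takes over 96 s, if anything falls off the work surface, if the arm or the gripper's body presses on something with over 40 N, if the wrist force passes 120 N, or if a joint passes its speed limit or range.

### The arm

A 6-joint arm with a two-finger parallel gripper is mounted at the origin on a cart in front of the work surface, level with it; the furniture and walls round the work are solid. World frame = base frame: x ahead of the robot, y to its left, z up, the work surface at z = 0. Lengths are in m, angles in rad, forces in N, time in s.
With the tool pointing down it reaches from about 0.325 to 0.9 m from the base axis. Payload 6.1 kg.
Tool frame: the origin (TCP) lies at the very end of the fingers, on their centre line; the grasp point (between the pads) lies 19 mm behind it; z points along the fingers, x is the direction in which the jaws open and shut, and the axes are right-handed (so a half turn about z gives the same grasp; the last joint's range is limited). The gripper opens to 85 mm and grips with 20 to 120 N. Pads are 22 mm wide; open, the fingers measure 114 mm over their backs; the gripper's body (76 mm by 85 mm) begins 54 mm behind the grasp point. The pads swing forward as they close: fully open they stand 13 mm farther back than shut.
Start: joints at [-1.362, 0.22, 1.526, -0, 1.395, -0.126], TCP at [0.205, -0.59, 0.231] pointing down, gripper open.
Joint ranges: [-2.98, 2.98], [-0.91, 2.08], [0.09, 2.57], [-1.24, 4.39], [0.2, 2.65], [-2.68, 2.68]. Speed limits (rad/s): [2.57, 2.57, 3.01, 3.14, 3.14, 3.14].

### API

Orientations are given as a rotation vector (axis times angle).
In Python, from workcell import env, viewer, workorder gives the robot as it stands.
- The arm moves only by the tool apply_moves, never from a script. Its argument "series" is one flat list of numbers, 7 for each row, row after row: the opening, from -1 (shut) to 1 (fully open), so that 0 is half open, then the shift along the tool's x, y, z in cm, then the turn, a rotation vector about the tool's x, y, z in degrees. In form: [grip, x, y, z, wx, wy, wz, grip, x, y, z, wx, wy, wz, ...]. A call has exactly 8 rows; each row is the pose to reach, as a shift and turn from the pose commanded when the call began, along the tool's axes at that moment; what a row does not reach only later rows make up. A row lasts 1/12 s, in which the tool goes at most 41.7 mm and 7.16 degrees, less where a joint would pass 70% of its speed; a pose out of reach is approached as far as the arm can. A call with a gripper value outside its range is refused whole. The fingers move at their own pace and stop on an object; "newtons" is the grip in N (left out, the last holds). Time passes only in rows, so rows that repeat a pose let the fingers close, or fill a call up. It gives the time, the measured TCP pose, the force and the opening at its end, in the units of the state.
- env.sense(): the state, without advancing time (a new reading comes with each control period).
- viewer.grab_frame(name): name is "scene" or "top" or "wrist"; returns the picture (480x640x3 uint8, red, green, blue); there is no depth.
- viewer.camera_params(name): a dict with "fx", "fy", "cx", "cy" (pixels), "k1" (the pictures are not rectified: a ray, as slopes to the right and down, at radius r is drawn at 1 + k1 r^2 times it, then the intrinsics apply), "rvec" (rotation vector, rad) and "tvec" (3), from world to camera coordinates, as OpenCV has them. Camera axes: x right, y down, z forward; pixel columns grow to the right and rows downward; lengths in m; the calibration is good to about 2 mm. A picture is of the moment at which its call begins: read the wrist's pose just before it. camera_params takes no time and is no camera call; for the wrist camera it gives the pose at the moment of the call.
- workorder.job_done(): hands the job in, once; it reports no verdict.
The state is a dict: "clock": time; "joint_positions": joint angles; "qd": joint speeds; "effort": joint torques, N m; "tool_pos": TCP position; "orientation": TCP orientation; "ft_force": force on the tool from outside, world axes, zero at the start; "torque": the same for the moment, N m; "gripper_width": finger opening in m.
Only numpy, scipy, OpenCV 4.12 (cv2) and the standard library are available. Lean on these libraries where they do the work, as an engineer would, in place of code of your own. Each camera call takes 0.05 s, during which the arm holds its last target.

## Working session

There is one attempt and no reset: what is moved stays moved. The work goes in short steps, Python scripts to look and compute and a tool call to move; the robot and the scene stay as the last step left them, time stands still between calls to the robot, and variables do not carry over. Pictures are saved under pics/ and viewed, and the job is handed in when it is done.

Besides the shell and the picture viewer there is one more tool, called after "Request:" in YAML: its name, and indented under it one key for each argument. apply_moves: Moves the arm, as the interface text tells. Its arguments: {"type":"object","properties":{"series":{"type":"array"},"newtons":{"type":"number"}},"required":["series"]}

```bash
ls; mkdir -p pics; python3 - <<'E'
from workcell import env, viewer, workorder
import cv2
print(env.sense())
for n in ["scene","top","wrist"]:
    print(n,viewer.camera_params(n))
    cv2.imwrite(f"pics/{n}0.png",viewer.grab_frame(n)[:,:,::-1])
E
```

```text
pics
{'clock': 0.0, 'joint_positions': array([-1.36208255e+00,  2.21230553e-01,  1.52761686e+00, -8.25553348e-06,
        1.39470080e+00, -1.26128032e-01]), 'qd': array([-0.00179353,  0.000373  , -0.00028961,  0.00031636,  0.00088113,
       -0.00042303]), 'effort': array([-2.15294422e-03, -4.96907401e+01, -3.89395416e+01, -3.30951998e-04,
        1.13889581e-02,  2.14031996e-05]), 'tool_pos': array([ 0.20523757, -0.58969706,  0.23019346]), 'orientation': array([-2.55948758e+00,  1.81943388e+00,  2.26758914e-03]), 'ft_force': array([-0.43560135,  0.51404641,  0.95757614]), 'torque': array([-0.04957067, -0.01445918,  0.0270221 ]), 'gripper_width': 0.08546596834452042}
scene {'fx': 564.9606081955906, 'fy': 564.9606081955906, 'cx': 315.400595983361, 'cy': 240.25258153616662, 'k1': -0.11320426221727602, 'rvec': array([ 0.94385196, -2.26919093,  1.29569728]), 'tvec': array([0.36762741, 0.27149846, 0.85009299])}
top {'fx': 501.82100157406774, 'fy': 501.82100157406774, 'cx': 323.4752068826218, 'cy': 245.14952101482632, 'k1': -0.05744117895237578, 'rvec': array([ 2.18631425, -2.15943477,  0.06636826]), 'tvec': array([0.00245389, 0.50566229, 0.86756341])}
wrist {'fx': 407.9626201152278, 'fy': 407.9626201152278, 'cx': 329.2622784945428, 'cy': 233.0003927682704, 'k1': -0.08187121763490163, 'rvec': array([-2.34553912,  1.66677575,  0.26473901]), 'tvec': array([-0.62442912, -0.04063728,  0.38157577])}
```

View pics/scene0.png

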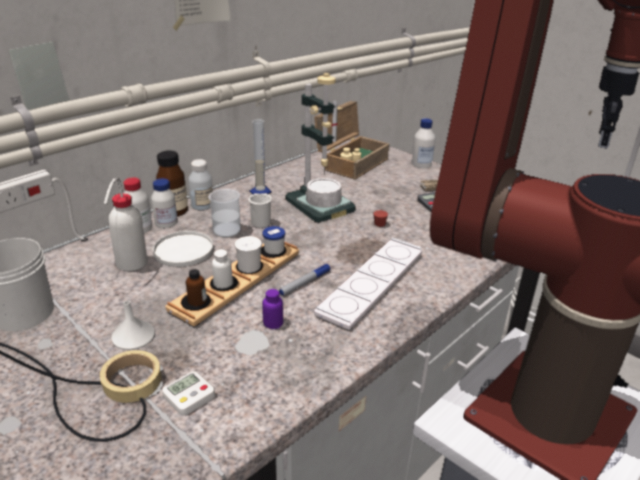

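View pics/top0.png

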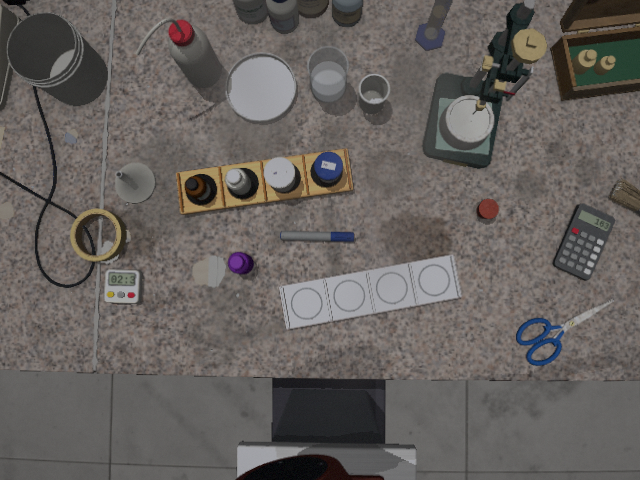

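View pics/wrist0.png

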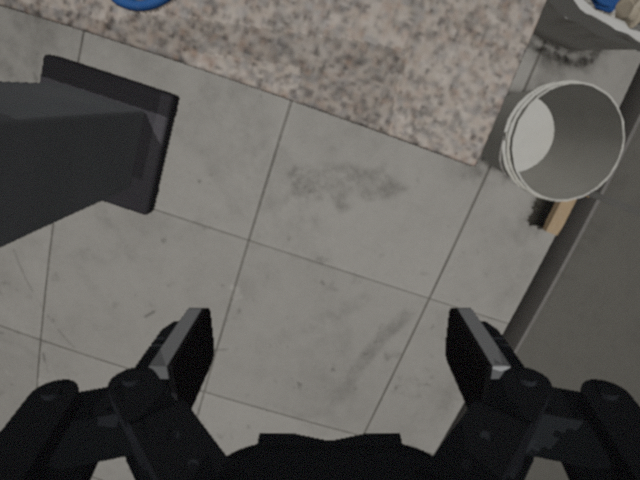

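The top view shows the wooden rack near (265,181), holding from left to right: brown bottle (200,188), white bottle (238,181), tall white pot (282,175) and blue-lid pot (327,168). The empty white rack is near (370,292).

Possible confusions:
- White bottle: the purple bottle (240,263), the red-cap wash bottle (195,55) and the bottles at the back (250–350,10).
- Pots: the beaker (328,75), the cup (373,93) and the pan on the hotplate (468,120).

I choose the four vessels in the wooden rack and will check them in a crop.

```bash
python3 - <<'E'
import cv2
a=cv2.imread("pics/top0.png"); 
b=cv2.resize(a[140:220,165:365],None,fx=4,fy=4,interpolation=cv2.INTER_CUBIC)
c=cv2.resize(a[250:335,270:470],None,fx=4,fy=4,interpolation=cv2.INTER_CUBIC)
cv2.imwrite("pics/c1.png",b[:300]);cv2.imwrite("pics/c2.png",c)
s=cv2.imread("pics/scene0.png"); cv2.imwrite("pics/c3.png",cv2.resize(s[220:330,160:310],None,fx=5,fy=5,interpolation=cv2.INTER_CUBIC))
E
```

```text
(no output)
```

View pics/c1.png

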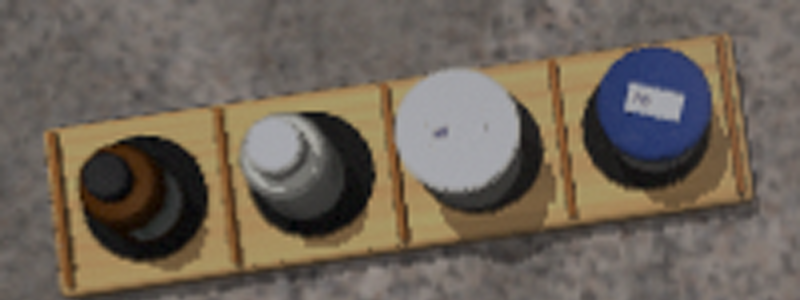

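View pics/c2.png

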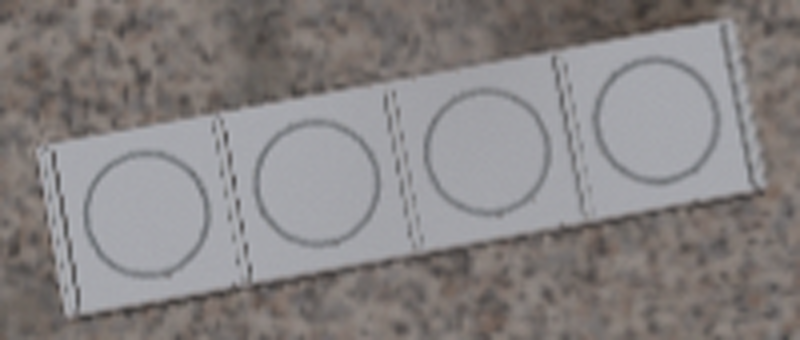

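View pics/c3.png

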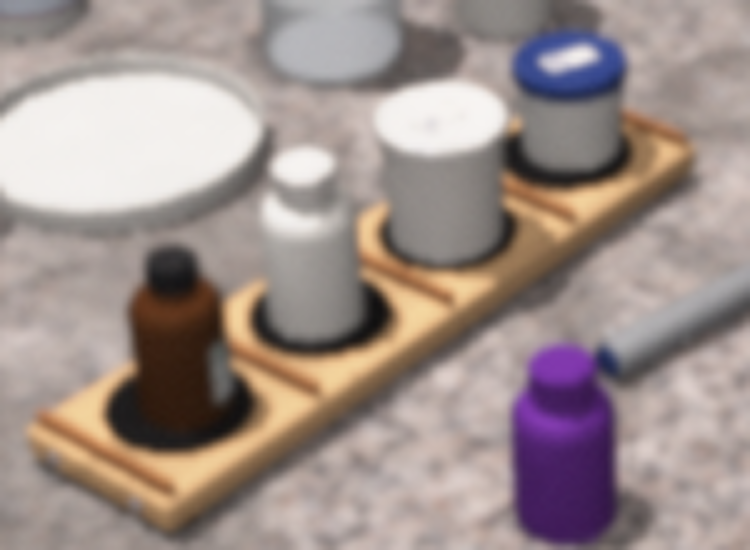

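The crops confirm brown bottle, white bottle, tall all-white pot and blue-lid low pot, from left to right. The purple bottle stands apart, and the white rack's circles are clear. Next I measure.

```bash
cat > h.py <<'E'
import numpy as np, cv2
from scipy.spatial.transform import Rotation as R
def ray(P,u,v):
    K=np.array([[P['fx'],0,P['cx']],[0,P['fy'],P['cy']],[0,0,1]])
    q=cv2.undistortPoints(np.array([[[u,v]]],float),K,np.array([P['k1'],0,0,0,0]))[0,0]
    M=R.from_rotvec(P['rvec']).as_matrix(); c=-M.T@P['tvec']
    return c,M.T@np.array([q[0],q[1],1])
def onz(P,u,v,z):
    c,d=ray(P,u,v); return c+d*(z-c[2])/d[2]
def proj(P,X):
    K=np.array([[P['fx'],0,P['cx']],[0,P['fy'],P['cy']],[0,0,1]])
    return cv2.projectPoints(np.array([X],float),P['rvec'],P['tvec'],K,np.array([P['k1'],0,0,0,0]))[0][0,0]
def tri(rays):
    A=0;b=0
    for c,d in rays:
        d=d/np.linalg.norm(d);p=np.eye(3)-np.outer(d,d);A=A+p;b=b+p@c
    return np.linalg.solve(A,b)
E
python3 - <<'E'
from h import *
from workcell import viewer
P=viewer.camera_params("top"); S=viewer.camera_params("scene")
a=cv2.imread("pics/top0.png"); g=cv2.cvtColor(a,6)
f=lambda x,y,ox,oy:((x+.5)/4-.5+ox,(y+.5)/4-.5+oy)
# circles: dark ring pixels, fitEllipse refined
C=[]
for (x,y) in [(147,214),(317,183),(487,152),(657,121)]:
    u,v=f(x,y,270,250)
    big=cv2.resize(g[250:335,270:470],None,fx=4,fy=4,interpolation=cv2.INTER_CUBIC).astype(float)
    pts=[]
    for t in np.linspace(0,2*np.pi,72,endpoint=False):
        r=np.arange(54,70,.5); xs=(x+r*np.cos(t));ys=(y+r*np.sin(t))
        val=cv2.remap(big.astype(np.float32),xs.astype(np.float32)[None],ys.astype(np.float32)[None],1)[0]
        i=val.argmin(); pts.append((xs[i],ys[i]))
    e=cv2.fitEllipse(np.array(pts,np.float32)); u,v=f(*e[0],270,250)
    X=onz(P,u,v,.018); C.append(X); print("circ",e[0],e[1],X.round(4))
C=np.array(C); print("spacing",np.linalg.norm(np.diff(C,axis=0),axis=1))
m=C.mean(0); d=C[0]-C[3]; print("white rack",m,"y-axis ang",np.degrees(np.arctan2(-d[0],d[1])))
sc=lambda x,y:((x+.5)/5-.5+160,(y+.5)/5-.5+220)
for n,(x,y),h,s in [("brown",(108,175),.067,(171,262)),("white",(274,145),.071,(303,166)),("tall",(458,131),.057,(441,118)),("low",(653,103),.044,(569,63))]:
    u,v=f(x,y,165,140); print(n,(u,v),onz(P,u,v,.021+h).round(4),"tri",tri([ray(P,u,v),ray(S,*sc(*s))]).round(4))
# wood rack corners deck top
for (x,y) in [(47,131),(725,36),(750,200),(68,294)]:
    print(onz(P,*f(x,y,165,140),.018).round(4))
for n,(x,y) in dict(b=(145,199),w=(309,173),t=(478,150),l=(647,126)).items(): print("seat",n,onz(P,*f(x,y,165,140),.021).round(4))
E
```

```text
circ (146.38192749023438, 214.2073516845703) (121.08197784423828, 121.7398910522461) [0.403  0.0378 0.018 ]
circ (316.7394714355469, 183.12957763671875) (121.02945709228516, 121.88642883300781) [ 0.4176 -0.037   0.018 ]
circ (486.8774108886719, 151.87786865234375) (120.88823699951172, 122.17516326904297) [ 0.4322 -0.1116  0.018 ]
circ (656.2427978515625, 120.48676300048828) (119.71320343017578, 122.03323364257812) [ 0.4469 -0.1862  0.018 ]
spacing [0.07613454 0.07609122 0.07600201]
white rack [ 0.42494728 -0.0742624   0.018     ] y-axis ang 11.081153702446269
brown (191.625, 183.375) [0.6008 0.2283 0.088 ] tri [0.6022 0.2301 0.0837]
white (233.125, 175.875) [0.613  0.1582 0.092 ] tri [0.6145 0.1597 0.0887]
tall (279.125, 172.375) [0.6226 0.0836 0.078 ] tri [0.6241 0.0847 0.0745]
low (327.875, 165.375) [0.6383 0.0022 0.065 ] tri [0.6399 0.0027 0.0606]
[0.635  0.2772 0.018 ]
[ 0.6807 -0.0294  0.018 ]
[ 0.6059 -0.0412  0.018 ]
[0.5605 0.2647 0.018 ]
seat b [0.6035 0.2303 0.021 ]
seat w [0.6158 0.1565 0.021 ]
seat t [0.6268 0.0807 0.021 ]
seat l [0.6384 0.0052 0.021 ]
```

The spacing comes out at 76.0–76.1 mm as specified, and the heights agree. I'll bring the tool to yaw 0, so the jaws open along world x, parallel enough to the ribs. After that tool x = world x, tool y = −world y and tool z = −world z.

```bash
cat > go.py <<'E'
import sys
from h import *
from workcell import env
s=env.sense(); T=np.array([float(a) for a in sys.argv[1:4]])
M=R.from_rotvec(s['orientation']); G=R.from_matrix(np.diag([1.,-1,-1]))
print("cm",(M.inv().apply(T-s['tool_pos'])*100).round(2),"deg",np.degrees((M.inv()*G).as_rotvec()).round(2),"t",s['clock'].__round__(2),"p",s['tool_pos'].round(4),"F",s['ft_force'].round(1),"w",round(s['gripper_width'],4))
E
python3 go.py .601 .229 .15
```

```text
cm [-64.32 -64.28   8.15] deg [-6.000e-02  7.000e-02 -7.082e+01] t 0.15 p [ 0.2053 -0.5898  0.2304] F [ 0.3 -0.3 -0.1] w 0.0855
```

Request:
apply_moves:
  series: [1,-64.3,-64.3,0,0,0,-70.8,1,-64.3,-64.3,0,0,0,-70.8,1,-64.3,-64.3,0,0,0,-70.8,1,-64.3,-64.3,0,0,0,-70.8,1,-64.3,-64.3,0,0,0,-70.8,1,-64.3,-64.3,0,0,0,-70.8,1,-64.3,-64.3,0,0,0,-70.8,1,-64.3,-64.3,0,0,0,-70.8]
  newtons: 30

```text
clock: 0.82
tool_pos: [0.3508, -0.2883, 0.2311]
orientation: [-3.121, 0.361, -0.0]
ft_force: [1.0, -0.1, -0.1]
gripper_width: 0.0855
```

```bash
python3 go.py .601 .229 .2
```

```text
cm [ 12.55 -56.07   3.12] deg [-0.00e+00 -1.00e-02 -1.32e+01] t 0.82 p [ 0.3508 -0.2883  0.2311] F [ 1.  -0.1 -0.1] w 0.0855
```

Request:
apply_moves:
  series: [1,12.5,-56,3,0,0,-13.2,1,12.5,-56,3,0,0,-13.2,1,12.5,-56,3,0,0,-13.2,1,12.5,-56,3,0,0,-13.2,1,12.5,-56,3,0,0,-13.2,1,12.5,-56,3,0,0,-13.2,1,12.5,-56,3,0,0,-13.2,1,12.5,-56,3,0,0,-13.2]

```text
clock: 1.48
tool_pos: [0.4974, 0.0109, 0.2138]
orientation: [3.141, -0.008, 0.0]
ft_force: [0.4, -0.6, -0.5]
gripper_width: 0.0855
```

```bash
python3 go.py .601 .229 .2
```

```text
cm [ 10.25 -21.87   1.38] deg [ 0.01 -0.02 -0.31] t 1.48 p [0.4974 0.0109 0.2138] F [ 0.4 -0.6 -0.5] w 0.0855
```

Request:
apply_moves:
  series: [1,10.2,-21.8,1.4,0,0,0,1,10.2,-21.8,1.4,0,0,0,1,10.2,-21.8,1.4,0,0,0,1,10.2,-21.8,1.4,0,0,0,1,10.2,-21.8,1.4,0,0,0,1,10.2,-21.8,1.4,0,0,0,1,10.2,-21.8,1.4,0,0,0,1,10.2,-21.8,1.4,0,0,0]

```text
clock: 2.15
tool_pos: [0.5998, 0.2278, 0.1984]
orientation: [3.141, -0.004, -0.003]
ft_force: [-0.1, -1.3, -0.3]
gripper_width: 0.0856
```

```bash
python3 go.py .601 .229 .2; python3 - <<'E'
from workcell import viewer
import cv2
from h import *
P=viewer.camera_params("wrist"); im=viewer.grab_frame("wrist")[:,:,::-1].copy()
for X in [(.601,.229,.088),(.6135,.159,.092),(.623,.084,.078),(.639,.0025,.065)]:
    q=proj(P,X);print(q); cv2.drawMarker(im,(int(q[0]),int(q[1])),(0,255,0),0,12)
cv2.imwrite("pics/w1.png",im)
E
```

```text
cm [ 0.12 -0.12 -0.16] deg [ 0.03  0.12 -0.15] t 2.15 p [0.5998 0.2278 0.1984] F [-0.1 -1.3 -0.3] w 0.0856
[331.74720546 225.41849443]
[349.78417637 323.26131751]
[359.53336211 396.69938795]
[374.06115191 459.33879768]
```

View pics/w1.png

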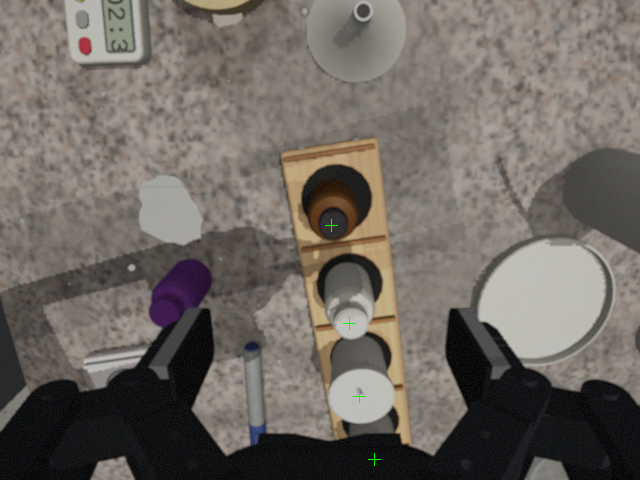

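The wrist view confirms the positions: projected marks fall on the brown cap (332,225), white cap (350,323) and tall lid (360,397). I descend and grasp the brown bottle, with TCP z about 0.030.

Request:
apply_moves:
  series: [1,0.1,-0.1,4,0,0,0,1,0.1,-0.1,8,0,0,0,1,0.1,-0.1,12,0,0,0,1,0.1,-0.1,15,0,0,0,1,0.1,-0.1,16.9,0,0,0,1,0.1,-0.1,16.9,0,0,0,1,0.1,-0.1,16.9,0,0,0,1,0.1,-0.1,16.9,0,0,0]

```text
clock: 2.87
tool_pos: [0.6027, 0.2266, 0.0331]
orientation: [-3.141, 0.01, -0.004]
ft_force: [0.8, -0.1, 0.2]
gripper_width: 0.0852
```

Request:
apply_moves:
  series: [-0.2,0,0,0,0,0,0,-0.2,0,0,0,0,0,0,-0.2,0,0,0,0,0,0,-0.2,0,0,0,0,0,0,-0.2,0,0,0,0,0,0,-0.2,0,0,0,0,0,0,-0.5,0,0,0,0,0,0,-0.5,0,0,0,0,0,0]
  newtons: 30

```text
clock: 3.53
tool_pos: [0.602, 0.2274, 0.0321]
orientation: [-3.141, 0.009, -0.002]
ft_force: [-1.4, -0.4, 5.8]
gripper_width: 0.0353
```

Width 35 mm, so the bottle is held. I lift it.

Request:
apply_moves:
  series: [-1,0,0,-1,0,0,0,-1,0,0,-4,0,0,0,-1,0,0,-7,0,0,0,-1,0,0,-10,0,0,0,-1,0,0,-12,0,0,0,-1,0,0,-12,0,0,0,-1,0,0,-12,0,0,0,-1,0,0,-12,0,0,0]

```text
clock: 4.2
tool_pos: [0.6003, 0.2269, 0.1497]
orientation: [3.141, -0.009, -0.003]
ft_force: [0.0, 0.0, -0.4]
gripper_width: 0.0355
```

```bash
python3 go.py .447 -.186 .15
```

```text
cm [-1.510e+01  4.138e+01  1.000e-02] deg [ 0.02  0.11 -0.32] t 4.2 p [0.6003 0.2269 0.1497] F [ 0.   0.  -0.4] w 0.0355
```

Request:
apply_moves:
  series: [-1,-0.5,1.4,0,0,0,0,-1,-1.5,4.1,0,0,0,0,-1,-2.7,7.5,0,0,0,0,-1,-4,11,0,0,0,0,-1,-5.3,14.5,0,0,0,0,-1,-6.6,18,0,0,0,0,-1,-7.9,21.5,0,0,0,0,-1,-9.2,25,0,0,0,0]

```text
clock: 4.87
tool_pos: [0.5053, -0.0234, 0.1485]
orientation: [-3.141, 0.008, 0.006]
ft_force: [0.2, 0.0, 0.0]
gripper_width: 0.0354
```

Request:
apply_moves:
  series: [-1,-1.3,3.5,0,0,0,0,-1,-2.5,7,0,0,0,0,-1,-3.8,10.5,0,0,0,0,-1,-4.8,13.5,0,0,0,0,-1,-5.6,15.5,0,0,0,0,-1,-6,16.4,0,0,0,0,-1,-6,16.4,0,0,0,0,-1,-6,16.4,0,0,0,0]

```text
clock: 5.53
tool_pos: [0.4463, -0.1853, 0.1497]
orientation: [-3.14, 0.011, 0.003]
ft_force: [0.1, -0.4, -0.4]
gripper_width: 0.0353
```

```bash
python3 go.py .447 -.186 .03
```

```text
cm [ 0.1   0.09 11.97] deg [-0.11  0.1  -0.39] t 5.53 p [ 0.4463 -0.1853  0.1497] F [ 0.1 -0.4 -0.4] w 0.0353
```

Request:
apply_moves:
  series: [-1,0,0,3,0,0,0,-1,0,0,6,0,0,0,-1,0,0,9,0,0,0,-1,0,0,10.5,0,0,0,-1,0,0,11.3,0,0,0,-1,0,0,11.8,0,0,0,-1,0,0,12,0,0,0,-1,0,0,12,0,0,0]

```text
clock: 6.2
tool_pos: [0.4476, -0.1858, 0.0314]
orientation: [3.141, -0.007, 0.001]
ft_force: [-0.5, 0.6, -0.4]
gripper_width: 0.0355
```

Request:
apply_moves:
  series: [-1,0,0,0,0,0,0,-1,0,0,0,0,0,0,0,0,0,0,0,0,0,0.5,0,0,0,0,0,0,1,0,0,0,0,0,0,1,0,0,0,0,0,0,1,0,0,0,0,0,0,1,0,0,0,0,0,0]

```text
clock: 6.87
tool_pos: [0.4469, -0.1861, 0.0309]
orientation: [3.142, -0.009, 0.0]
ft_force: [-0.1, -0.7, -0.3]
gripper_width: 0.085
```

Request:
apply_moves:
  series: [1,0,0,-1,0,0,0,1,0,0,-4,0,0,0,1,0,0,-8,0,0,0,1,0,0,-11,0,0,0,1,0,0,-12,0,0,0,1,0,0,-12,0,0,0,1,0,0,-12,0,0,0,1,0,0,-12,0,0,0]

```text
clock: 7.53
tool_pos: [0.4458, -0.1854, 0.1493]
orientation: [-3.14, 0.009, 0.004]
ft_force: [0.4, 0.2, 0.1]
gripper_width: 0.0859
```

```bash
python3 - <<'E'
from workcell import viewer
import cv2
cv2.imwrite("pics/s1.png",viewer.grab_frame("scene")[:,:,::-1])
E
python3 go.py .614 .1585 .15
```

```text
cm [ 16.64 -34.47  -0.1 ] deg [-0.11  0.18 -0.33] t 7.58 p [ 0.4456 -0.1852  0.1489] F [-1.1 -0.  -0.1] w 0.085
```

View pics/s1.png

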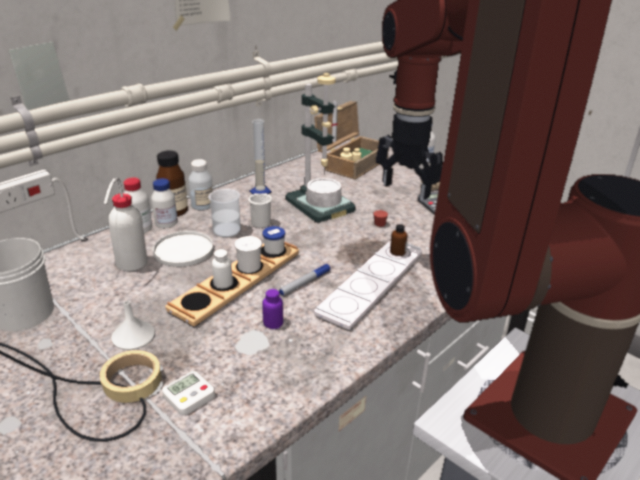

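The brown bottle stands upright in the rightmost place (399,241). Next is the white bottle.

Request:
apply_moves:
  series: [1,1.8,-3.7,0,0,0,0,1,3.5,-7.3,0,0,0,0,1,5.3,-11,0,0,0,0,1,7.1,-14.7,0,0,0,0,1,8.9,-18.4,0,0,0,0,1,10.7,-22.1,0,0,0,0,1,12.5,-25.8,0,0,0,0,1,14.3,-29.5,0,0,0,0]

```text
clock: 8.25
tool_pos: [0.5907, 0.1102, 0.1484]
orientation: [3.141, -0.009, -0.006]
ft_force: [1.0, -1.3, 0.4]
gripper_width: 0.0855
```

Request:
apply_moves:
  series: [1,1.5,-3.2,0,0,0,0,1,2.4,-4.9,0,0,0,0,1,2.4,-4.9,0,0,0,0,1,2.4,-4.9,0,0,0,0,1,2.4,-4.9,0,0,0,0,1,2.4,-4.9,3,0,0,0,1,2.4,-4.9,3,0,0,0,1,2.4,-4.9,3,0,0,0]

```text
clock: 8.92
tool_pos: [0.6134, 0.1554, 0.1185]
orientation: [3.141, -0.011, -0.009]
ft_force: [0.5, 0.3, 0.4]
gripper_width: 0.0856
```

```bash
python3 go.py .614 .1585 .032
```

```text
cm [ 0.11 -0.31  8.65] deg [ 0.05  0.33 -0.42] t 8.92 p [0.6134 0.1554 0.1185] F [0.5 0.3 0.4] w 0.0856
```

Request:
apply_moves:
  series: [1,0.1,-0.3,2,0,0,0,1,0.1,-0.3,4,0,0,0,1,0.1,-0.3,6,0,0,0,1,0.1,-0.3,8,0,0,0,1,0.1,-0.3,8.6,0,0,0,1,0.1,-0.3,8.6,0,0,0,1,0.1,-0.3,8.6,0,0,0,1,0.1,-0.3,8.6,0,0,0]

```text
clock: 9.58
tool_pos: [0.6183, 0.1599, 0.037]
orientation: [-3.141, 0.009, -0.004]
ft_force: [-1.1, -0.7, 1.0]
gripper_width: 0.0854
```

Request:
apply_moves:
  series: [-0.2,0,0,0,0,0,0,-0.2,0,0,0,0,0,0,-0.2,0,0,0,0,0,0,-0.2,0,0,0,0,0,0,-0.2,0,0,0,0,0,0,-0.5,0,0,0,0,0,0,-1,0,0,0,0,0,0,-1,0,0,0,0,0,0]

```text
clock: 10.25
tool_pos: [0.6173, 0.1601, 0.0356]
orientation: [-3.141, 0.009, -0.001]
ft_force: [-1.3, -0.5, 4.7]
gripper_width: 0.0373
```

Request:
apply_moves:
  series: [-1,0,0,-1,0,0,0,-1,0,0,-4,0,0,0,-1,0,0,-7,0,0,0,-1,0,0,-10,0,0,0,-1,0,0,-12,0,0,0,-1,0,0,-12,0,0,0,-1,0,0,-12,0,0,0,-1,0,0,-12,0,0,0]

```text
clock: 10.92
tool_pos: [0.6159, 0.1599, 0.1536]
orientation: [3.141, -0.009, -0.003]
ft_force: [-0.5, 0.1, -1.0]
gripper_width: 0.0374
```

```bash
python3 go.py .432 -.1115 .15
```

```text
cm [-18.23  27.24   0.4 ] deg [ 0.02  0.12 -0.32] t 10.92 p [0.6159 0.1599 0.1536] F [-0.5  0.1 -1. ] w 0.0374
```

Request:
apply_moves:
  series: [-1,-1,1.5,0,0,0,0,-1,-3,4.5,0,0,0,0,-1,-5,7.5,0,0,0,0,-1,-7,10.5,0,0,0,0,-1,-9,13.5,0,0,0,0,-1,-11,16.5,0,0,0,0,-1,-13,19.5,0,0,0,0,-1,-15,22.5,0,0,0,0]

```text
clock: 11.58
tool_pos: [0.4629, -0.0647, 0.1525]
orientation: [-3.14, 0.008, 0.006]
ft_force: [0.2, -1.0, -0.0]
gripper_width: 0.0371
```

Request:
apply_moves:
  series: [-1,-1.6,2.4,0,0,0,0,-1,-2.6,3.9,0,0,0,0,-1,-3.2,4.7,0,0,0,0,-1,-3.2,4.7,0,0,0,0,-1,-3.2,4.7,0,0,0,0,-1,-3.2,4.7,3,0,0,0,-1,-3.2,4.7,3,0,0,0,-1,-3.2,4.7,3,0,0,0]

```text
clock: 12.25
tool_pos: [0.4322, -0.1092, 0.1233]
orientation: [-3.139, 0.007, 0.007]
ft_force: [-0.0, -0.3, -0.3]
gripper_width: 0.0373
```

```bash
python3 go.py .432 -.1115 .033
```

```text
cm [0.02 0.25 9.03] deg [-0.13  0.24 -0.24] t 12.25 p [ 0.4322 -0.1092  0.1233] F [-0.  -0.3 -0.3] w 0.0373
```

Request:
apply_moves:
  series: [-1,0,0.2,2,0,0,0,-1,0,0.2,4.5,0,0,0,-1,0,0.2,6.5,0,0,0,-1,0,0.2,8,0,0,0,-1,0,0.2,8.7,0,0,0,-1,0,0.2,9.1,0,0,0,-1,0,0.2,9.1,0,0,0,-1,0,0.2,9.1,0,0,0]

```text
clock: 12.92
tool_pos: [0.4343, -0.1131, 0.0349]
orientation: [3.141, -0.008, 0.002]
ft_force: [0.5, -0.4, 0.4]
gripper_width: 0.0372
```

```bash
python3 go.py .432 -.1115 .033
```

```text
cm [-0.23 -0.16  0.19] deg [ 0.03 -0.07 -0.29] t 12.92 p [ 0.4343 -0.1131  0.0349] F [ 0.5 -0.4  0.4] w 0.0372
```

Request:
apply_moves:
  series: [-1,-0.2,-0.1,0.1,0,0,0,-1,-0.2,-0.1,0.1,0,0,0,-1,-0.2,-0.1,0.1,0,0,0,0,-0.2,-0.1,0.1,0,0,0,1,-0.2,-0.1,0.1,0,0,0,1,-0.2,-0.1,0.1,0,0,0,1,-0.2,-0.1,0.1,0,0,0,1,-0.2,-0.1,0.1,0,0,0]

```text
clock: 13.58
tool_pos: [0.4314, -0.112, 0.033]
orientation: [3.142, -0.009, 0.0]
ft_force: [0.2, -0.4, 0.1]
gripper_width: 0.0853
```

Request:
apply_moves:
  series: [1,0,0,0,0,0,0,1,0,0,-3,0,0,0,1,0,0,-6,0,0,0,1,0,0,-9,0,0,0,1,0,0,-11,0,0,0,1,0,0,-11.5,0,0,0,1,0,0,-11.5,0,0,0,1,0,0,-11.5,0,0,0]

```text
clock: 14.25
tool_pos: [0.4309, -0.1118, 0.147]
orientation: [-3.141, 0.009, 0.001]
ft_force: [-0.1, -0.1, -1.4]
gripper_width: 0.0855
```

```bash
python3 - <<'E'
from workcell import viewer
import cv2
cv2.imwrite("pics/s2.png",viewer.grab_frame("scene")[200:340,150:440,::-1])
E
python3 go.py .6235 .084 .15
```

```text
cm [ 19.21 -19.66  -0.4 ] deg [-0.06  0.13 -0.32] t 14.3 p [ 0.4303 -0.1115  0.1463] F [-0.2  0.  -0.1] w 0.0851
```

View pics/s2.png

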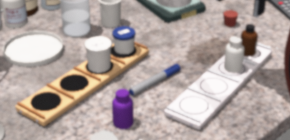

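The white bottle stands in the second place from the right, at about (233,55) in the crop, with the brown bottle behind it. The next move is to the tall pot.

Request:
apply_moves:
  series: [1,2.7,-2.8,0,0,0,0,1,5.4,-5.5,0,0,0,0,1,8.1,-8.3,0,0,0,0,1,10.8,-11,0,0,0,0,1,13.5,-13.8,0,0,0,0,1,16.2,-16.5,0,0,0,0,1,18.2,-18.6,0,0,0,0,1,19.2,-19.6,0,0,0,0]

```text
clock: 14.97
tool_pos: [0.6249, 0.0859, 0.1448]
orientation: [-3.141, 0.006, 0.005]
ft_force: [-0.5, -0.8, 0.4]
gripper_width: 0.0852
```

Request:
apply_moves:
  series: [1,0,0,0,0,0,0,1,0,0,0,0,0,0,1,0,0,0,0,0,0,1,0,0,2,0,0,0,1,0,0,4,0,0,0,1,0,0,4,0,0,0,1,0,0,4,0,0,0,1,0,0,4,0,0,0]

```text
clock: 15.63
tool_pos: [0.6244, 0.0822, 0.1087]
orientation: [3.141, -0.01, 0.001]
ft_force: [-0.1, -0.5, 0.4]
gripper_width: 0.0855
```

```bash
python3 go.py .6235 .084 .027
```

```text
cm [-0.09 -0.18  8.17] deg [ 0.01 -0.02 -0.38] t 15.63 p [0.6244 0.0822 0.1087] F [-0.1 -0.5  0.4] w 0.0855
```

Request:
apply_moves:
  series: [1,0,-0.1,2,0,0,0,1,0,-0.1,4,0,0,0,1,0,-0.1,6,0,0,0,1,0,-0.1,7.5,0,0,0,1,0,-0.1,8.2,0,0,0,1,0,-0.1,8.2,0,0,0,1,0,-0.1,8.2,0,0,0,1,0,-0.1,8.2,0,0,0]

```text
clock: 16.3
tool_pos: [0.6259, 0.0839, 0.0278]
orientation: [3.142, -0.009, 0.005]
ft_force: [1.2, 0.1, 0.4]
gripper_width: 0.085
```

Request:
apply_moves:
  series: [0,0,0,0,0,0,0,0,0,0,0,0,0,0,0,0,0,0,0,0,0,-0.2,0,0,0,0,0,0,-0.2,0,0,0,0,0,0,-0.5,0,0,0,0,0,0,-1,0,0,0,0,0,0,-1,0,0,0,0,0,0]

```text
clock: 16.97
tool_pos: [0.6251, 0.084, 0.0269]
orientation: [-3.142, 0.009, -0.002]
ft_force: [-1.8, -0.3, 5.2]
gripper_width: 0.0496
```

Request:
apply_moves:
  series: [-1,0,0,-1,0,0,0,-1,0,0,-4,0,0,0,-1,0,0,-7,0,0,0,-1,0,0,-10,0,0,0,-1,0,0,-12,0,0,0,-1,0,0,-12,0,0,0,-1,0,0,-12,0,0,0,-1,0,0,-12,0,0,0]

```text
clock: 17.63
tool_pos: [0.6235, 0.084, 0.1448]
orientation: [3.142, -0.009, -0.003]
ft_force: [0.2, -0.4, -0.3]
gripper_width: 0.0495
```

```bash
python3 go.py .4175 -.037 .15
```

```text
cm [-20.53  12.21  -0.48] deg [ 0.    0.11 -0.32] t 17.63 p [0.6235 0.084  0.1448] F [ 0.2 -0.4 -0.3] w 0.0495
```

Request:
apply_moves:
  series: [-1,-1.5,0.9,0,0,0,0,-1,-4.5,2.7,0,0,0,0,-1,-7.7,4.6,0,0,0,0,-1,-11,6.5,0,0,0,0,-1,-14.3,8.5,0,0,0,0,-1,-17.3,10.3,0,0,0,0,-1,-19.5,11.6,0,0,0,0,-1,-20.6,12.2,0,0,0,0]

```text
clock: 18.3
tool_pos: [0.4135, -0.0374, 0.1433]
orientation: [-3.141, 0.011, 0.009]
ft_force: [-0.5, -0.1, -0.1]
gripper_width: 0.0496
```

Request:
apply_moves:
  series: [-1,0,0,0,0,0,0,-1,0,0,0,0,0,0,-1,0,0,2,0,0,0,-1,0,0,4,0,0,0,-1,0,0,6,0,0,0,-1,0,0,6,0,0,0,-1,0,0,6,0,0,0,-1,0,0,6,0,0,0]

```text
clock: 18.97
tool_pos: [0.4185, -0.0366, 0.0864]
orientation: [-3.141, 0.008, -0.0]
ft_force: [0.5, -0.6, 0.7]
gripper_width: 0.0493
```

```bash
python3 go.py .4175 -.037 .0245
```

```text
cm [-0.1   0.04  6.19] deg [-0.01 -0.01 -0.29] t 18.97 p [ 0.4185 -0.0366  0.0864] F [ 0.5 -0.6  0.7] w 0.0493
```

Request:
apply_moves:
  series: [-1,-0.1,0,2,0,0,0,-1,-0.1,0,4,0,0,0,-1,-0.1,0,5,0,0,0,-1,-0.1,0,5.7,0,0,0,-1,-0.1,0,6.1,0,0,0,-1,-0.1,0,6.1,0,0,0,-1,-0.1,0,6.1,0,0,0,-1,-0.1,0,6.1,0,0,0]

```text
clock: 19.63
tool_pos: [0.4176, -0.0371, 0.0258]
orientation: [3.141, -0.009, 0.002]
ft_force: [-0.4, 0.9, -1.1]
gripper_width: 0.0496
```

```bash
python3 go.py .4175 -.037 .0245
```

```text
cm [-0.01 -0.01  0.13] deg [ 0.02 -0.09 -0.32] t 19.63 p [ 0.4176 -0.0371  0.0258] F [-0.4  0.9 -1.1] w 0.0496
```

Request:
apply_moves:
  series: [-1,0,0,0.1,0,0,0,-1,0,0,0.1,0,0,0,-1,0,0,0.1,0,0,0,0.2,0,0,0.1,0,0,0,1,0,0,0.1,0,0,0,1,0,0,0.1,0,0,0,1,0,0,0.1,0,0,0,1,0,0,0.1,0,0,0]

```text
clock: 20.3
tool_pos: [0.4168, -0.0369, 0.0239]
orientation: [-3.142, 0.009, -0.0]
ft_force: [-0.2, 0.1, -0.0]
gripper_width: 0.0851
```

Request:
apply_moves:
  series: [1,0,0,0,0,0,0,1,0,0,-3,0,0,0,1,0,0,-6,0,0,0,1,0,0,-9,0,0,0,1,0,0,-11,0,0,0,1,0,0,-12,0,0,0,1,0,0,-12,0,0,0,1,0,0,-12,0,0,0]

```text
clock: 20.97
tool_pos: [0.4166, -0.0368, 0.1434]
orientation: [3.142, -0.009, 0.0]
ft_force: [0.6, -0.3, -0.7]
gripper_width: 0.0852
```

```bash
python3 go.py .639 .0025 .15
```

```text
cm [22.21 -4.06 -0.65] deg [ 0.   -0.01 -0.32] t 20.97 p [ 0.4166 -0.0368  0.1434] F [ 0.6 -0.3 -0.7] w 0.0852
```

Request:
apply_moves:
  series: [1,3,-0.5,0,0,0,0,1,6.5,-1.2,0,0,0,0,1,10,-1.8,0,0,0,0,1,13.5,-2.5,0,0,0,0,1,17,-3.1,0,0,0,0,1,20,-3.7,0,0,0,0,1,21.7,-4,0,0,0,0,1,22.2,-4,0,0,0,0]

```text
clock: 21.63
tool_pos: [0.6397, 0.0027, 0.1404]
orientation: [-3.141, 0.008, 0.005]
ft_force: [-0.3, 0.3, -0.1]
gripper_width: 0.0854
```

Request:
apply_moves:
  series: [1,0,0,0,0,0,0,1,0,0,0,0,0,0,1,0,0,2,0,0,0,1,0,0,4,0,0,0,1,0,0,5,0,0,0,1,0,0,5,0,0,0,1,0,0,5,0,0,0,1,0,0,5,0,0,0]

```text
clock: 22.3
tool_pos: [0.6393, 0.0017, 0.0951]
orientation: [3.141, -0.009, 0.002]
ft_force: [-0.1, 0.0, 0.1]
gripper_width: 0.0854
```

```bash
python3 go.py .639 .0025 .0235; python3 - <<'E'
from workcell import viewer
import cv2
cv2.imwrite("pics/s3.png",viewer.grab_frame("scene")[160:360,150:450,::-1])
E
```

```text
cm [-0.04 -0.08  7.16] deg [ 0.01 -0.08 -0.33] t 22.3 p [0.6393 0.0017 0.0951] F [-0.1  0.   0.1] w 0.0854
```

View pics/s3.png

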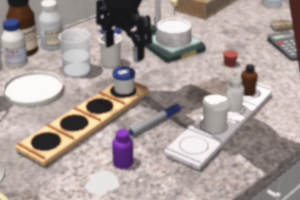

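The tall pot stands in the second place from the left, at about (215,113) in the crop. The bottles are undisturbed and the gripper is over the low pot. I descend to TCP z about 0.0235.

Request:
apply_moves:
  series: [1,0,-0.1,2,0,0,0,1,0,-0.1,4,0,0,0,1,0,-0.1,5.5,0,0,0,1,0,-0.1,6.6,0,0,0,1,0,-0.1,7.1,0,0,0,1,0,-0.1,7.1,0,0,0,1,0,-0.1,7.1,0,0,0,1,0,-0.1,7.1,0,0,0]

```text
clock: 23.02
tool_pos: [0.6399, 0.0028, 0.0241]
orientation: [3.141, -0.009, 0.003]
ft_force: [-1.0, 0.0, 1.2]
gripper_width: 0.0855
```

Request:
apply_moves:
  series: [0.2,0,0,0,0,0,0,0,0,0,0,0,0,0,0,0,0,0,0,0,0,-0.2,0,0,0,0,0,0,-0.2,0,0,0,0,0,0,-0.5,0,0,0,0,0,0,-1,0,0,0,0,0,0,-1,0,0,0,0,0,0]

```text
clock: 23.68
tool_pos: [0.6393, 0.0029, 0.0238]
orientation: [3.141, -0.009, 0.001]
ft_force: [-1.4, 0.4, 4.9]
gripper_width: 0.0476
```

Request:
apply_moves:
  series: [-1,0,0,-0.5,0,0,0,-1,0,0,-2,0,0,0,-1,0,0,-4,0,0,0,-1,0,0,-7,0,0,0,-1,0,0,-9,0,0,0,-1,0,0,-11,0,0,0,-1,0,0,-12,0,0,0,-1,0,0,-12,0,0,0]

```text
clock: 24.35
tool_pos: [0.6412, 0.0027, 0.1471]
orientation: [3.141, -0.009, 0.01]
ft_force: [0.3, 0.1, 0.2]
gripper_width: 0.0475
```

```bash
python3 go.py .403 .038 .15
```

```text
cm [-23.83  -3.4   -0.44] deg [ 0.04 -0.37 -0.32] t 24.35 p [0.6412 0.0027 0.1471] F [0.3 0.1 0.2] w 0.0475
```

The opening reads 47.6 mm, where the wall should give about 45.5, so the pads may be touching the lid rim. I check the tilt.

```bash
python3 - <<'E'
from workcell import viewer
import cv2
a=viewer.grab_frame("scene")[:,:,::-1]
cv2.imwrite("pics/s4.png",cv2.resize(a[140:290,200:350],None,fx=4,fy=4,interpolation=2))
cv2.imwrite("pics/w4.png",viewer.grab_frame("wrist")[:,:,::-1])
E
```

```text
(no output)
```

View pics/s4.png

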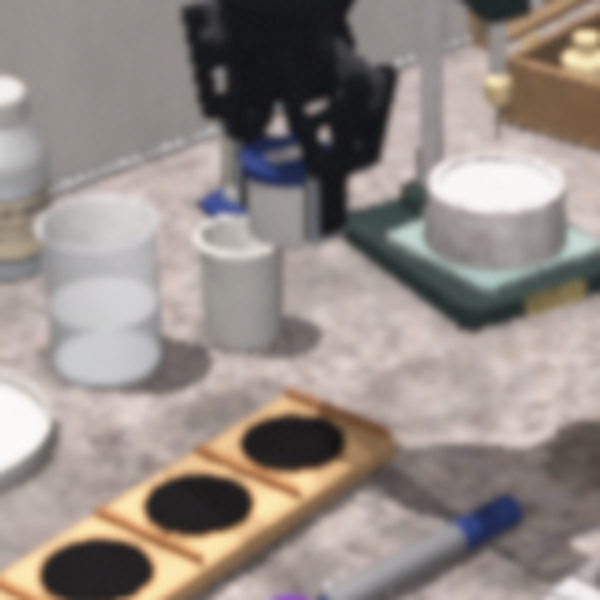

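View pics/w4.png

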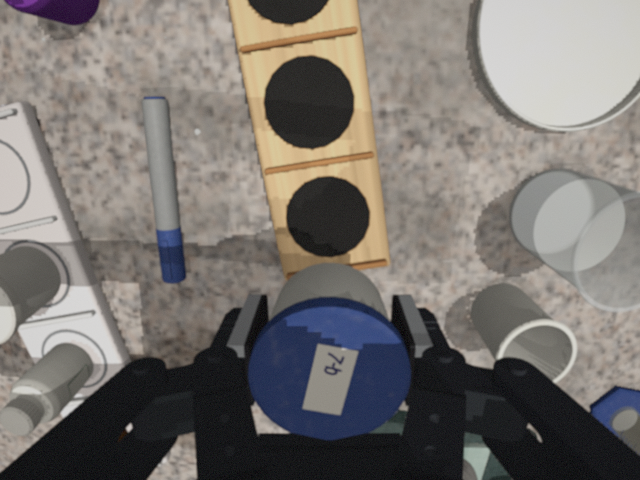

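The pot hangs nearly upright, with the lid ellipse at (331,370) and the wall centred under it. 47.6 mm fits one pad on the rim and one on the wall. It will settle when set down, so I continue.

Request:
apply_moves:
  series: [-1,-1.5,-0.2,0,0,0,0,-1,-4.5,-0.6,0,0,0,0,-1,-8,-1.1,0,0,0,0,-1,-11.5,-1.6,0,0,0,0,-1,-15,-2.1,0,0,0,0,-1,-18.5,-2.6,0,0,0,0,-1,-21.5,-3,0,0,0,0,-1,-23.5,-3.4,0,0,0,0]

```text
clock: 25.12
tool_pos: [0.3998, 0.0387, 0.1402]
orientation: [-3.141, 0.009, 0.009]
ft_force: [-0.4, 0.1, -1.2]
gripper_width: 0.0473
```

Request:
apply_moves:
  series: [-1,-0.2,0,0,0,0,0,-1,-0.2,0,0,0,0,0,-1,-0.2,0,2,0,0,0,-1,-0.2,0,4,0,0,0,-1,-0.2,0,6,0,0,0,-1,-0.2,0,7,0,0,0,-1,-0.2,0,7,0,0,0,-1,-0.2,0,7,0,0,0]

```text
clock: 25.78
tool_pos: [0.4021, 0.0381, 0.0724]
orientation: [-3.141, 0.009, 0.003]
ft_force: [0.4, 0.6, -0.7]
gripper_width: 0.0477
```

```bash
python3 go.py .403 .038 .022
```

```text
cm [0.1  0.01 5.04] deg [-0.01  0.12 -0.33] t 25.78 p [0.4021 0.0381 0.0724] F [ 0.4  0.6 -0.7] w 0.0477
```

Request:
apply_moves:
  series: [-1,0.1,0,2,0,0,0,-1,0.1,0,3.5,0,0,0,-1,0.1,0,4.3,0,0,0,-1,0.1,0,4.7,0,0,0,-1,0.1,0,5,0,0,0,-1,0.1,0,5,0,0,0,-1,0.1,0,5,0,0,0,-1,0.1,0,5,0,0,0]

```text
clock: 26.45
tool_pos: [0.4039, 0.0382, 0.0237]
orientation: [3.141, -0.009, 0.002]
ft_force: [0.1, -0.6, -0.1]
gripper_width: 0.0472
```

```bash
python3 go.py .403 .038 .022
```

```text
cm [-0.09  0.02  0.17] deg [ 0.01 -0.08 -0.32] t 26.45 p [0.4039 0.0382 0.0237] F [ 0.1 -0.6 -0.1] w 0.0472
```

Request:
apply_moves:
  series: [-1,0,0,0.1,0,0,0,-1,0,0,0.1,0,0,0,-1,0,0,0.1,0,0,0,-0.1,0,0,0.1,0,0,0,0.2,0,0,0.1,0,0,0,1,0,0,0.1,0,0,0,1,0,0,0.1,0,0,0,1,0,0,0.1,0,0,0]

```text
clock: 27.12
tool_pos: [0.4032, 0.0382, 0.0219]
orientation: [3.142, -0.009, 0.0]
ft_force: [-0.4, -0.6, 0.7]
gripper_width: 0.0843
```

Request:
apply_moves:
  series: [1,0,0,0,0,0,0,1,0,0,-2,0,0,0,1,0,0,-5,0,0,0,1,0,0,-8,0,0,0,1,0,0,-11,0,0,0,1,0,0,-14,0,0,0,1,0,0,-16,0,0,0,1,0,0,-17,0,0,0]

```text
clock: 27.78
tool_pos: [0.4048, 0.0381, 0.1953]
orientation: [3.141, -0.009, 0.008]
ft_force: [0.7, -0.4, 0.3]
gripper_width: 0.0855
```

Request:
apply_moves:
  series: [1,3,-2,-1,0,0,0,1,6,-4,-2,0,0,0,1,9,-7,-3,0,0,0,1,11,-10,-4,0,0,0,1,12,-13,-4,0,0,0,1,12,-16,-4,0,0,0,1,12,-18,-4,0,0,0,1,12,-18,-4,0,0,0]

```text
clock: 28.45
tool_pos: [0.5233, 0.221, 0.2302]
orientation: [-3.141, 0.003, 0.004]
ft_force: [-0.4, 0.3, -0.3]
gripper_width: 0.0855
```

```bash
python3 - <<'E'
from workcell import viewer
import cv2
a=viewer.grab_frame("scene")[:,:,::-1]
cv2.imwrite("pics/s5.png",cv2.resize(a[210:340,300:450],None,fx=4,fy=4,interpolation=2))
a=viewer.grab_frame("top")[:,:,::-1]; cv2.imwrite("pics/t5full.png",a)
cv2.imwrite("pics/t5.png",cv2.resize(a[240:340,270:470],None,fx=4,fy=4,interpolation=2))
E
```

```text
(no output)
```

View pics/s5.png

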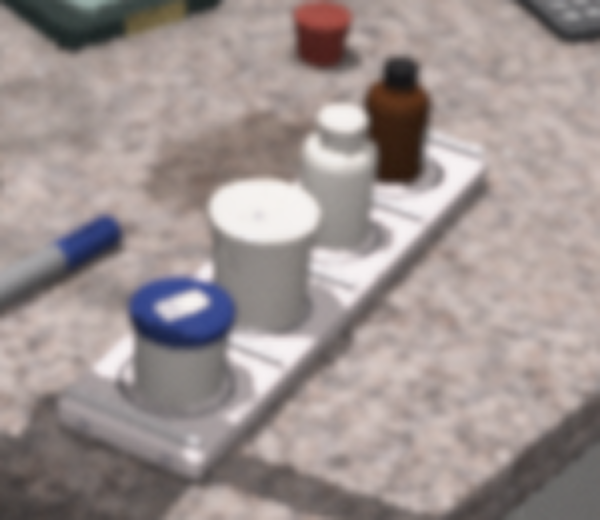

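View pics/t5.png

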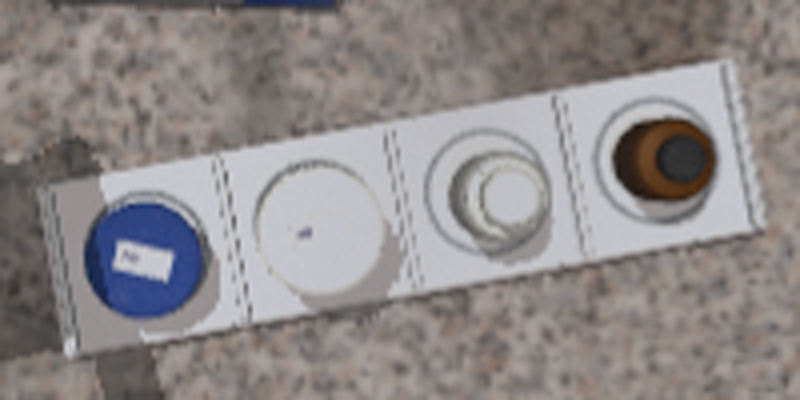

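Top centres in the crop: low (145,260), tall (321,231), white (512,195), brown (683,157). I check these against the measured places.

```bash
python3 - <<'E'
from h import *
from workcell import viewer
P=viewer.camera_params("top")
t=np.radians(11.08);ex=np.array([np.cos(t),np.sin(t)]);ey=np.array([-np.sin(t),np.cos(t)])
for n,(x,y),h,c in [("low",(145,260),.044,(.403,.0378)),("tall",(321,231),.057,(.4176,-.037)),("white",(512,195),.071,(.4322,-.1116)),("brown",(683,157),.067,(.4469,-.1862))]:
    X=onz(P,(x+.5)/4-.5+270,(y+.5)/4-.5+240,.018+h); d=X[:2]-np.array(c)
    print(n,X.round(4),"rack dx,dy mm",(ex@d*1e3).round(1),(ey@d*1e3).round(1))
E
```

```text
low [0.4022 0.0361 0.062 ] rack dx,dy mm -1.1 -1.6
tall [ 0.4156 -0.0368  0.075 ] rack dx,dy mm -1.9 0.5
white [ 0.4314 -0.1134  0.089 ] rack dx,dy mm -1.1 -1.7
brown [ 0.4476 -0.1836  0.085 ] rack dx,dy mm 1.2 2.4
```

All four are within 2.5 mm of their centres, upright and released, with the gripper well clear.

```bash
python3 -c "
from workcell import workorder
print(workorder.job_done())"
```

```text
the job is handed in; nothing more can be done
None
```

The four vessels now stand in the white rack in reverse order. From left to right they are low pot, tall pot, white bottle and brown bottle; in the wooden rack they stood brown, white, tall, low. I handed the job in after about 28.5 s on the robot's clock.

- **Final position:** the last top-view measurement puts every axis within 2.5 mm of the middle of its place along and across the rack.
- **Upright and released:** the last scene picture shows all four standing upright. The gripper was open and well clear at about (0.52, 0.22, 0.23). I judged upright by eye, not by measured angle.
- **Forces:** the wrist force stayed below about 6 N in the readings after each move.
- **One reading disagreed:** the low pot was gripped at 47.6 mm instead of the roughly 45.5 mm expected for its wall. One pad was probably on the lid rim. It still ended within about 2 mm of its centre and looked upright.

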